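# Clamp a tile strip on the scoring board with the spring-locked slide

## Robot

A 7-joint arm with a two-finger parallel gripper is mounted at the origin on a cart in front of the work surface, level with it; the furniture and walls round the work are solid. World frame = base frame: x ahead of the robot, y to its left, z up, the work surface at z = 0. Lengths are in m, angles in rad, forces in N, time in s.
With the tool pointing down it reaches from about 0.425 to 0.925 m from the base axis. Payload 6.8 kg.
Tool frame: the origin (TCP) lies between the finger pads; the fingertips stand 11 mm ahead of it and the grasp point (between the pads) lies 8 mm behind it; z points along the fingers, y is the line along which they close (so a half turn about z gives the same grasp; the last joint's range is limited). The gripper opens to 85 mm and grips with 20 to 120 N. Pads are 22 mm wide; open, the fingers measure 114 mm over their backs; the gripper's body (76 mm by 85 mm) begins 54 mm behind the grasp point. The pads swing forward as they close: fully open they stand 13 mm farther back than shut.
Start: joints at [-1.393, 0.477, 0.022, 1.555, -0.011, 1.109, -0.083], TCP at [0.19, 0.648, 0.242] pointing down, gripper open.
Joint ranges: [-2.96, 2.96], [-0.34, 2.1], [-1.41, 1.46], [0.24, 2.44], [-1.37, 4.51], [0.17, 1.92], [-2.96, 2.96]. Speed limits (rad/s): [2.39, 2.39, 3.14, 3.14, 3.14, 3.14, 3.14].

## Interface

Orientations are given as a rotation vector (axis times angle).
In Python, from bench import r gives the robot as it stands.
- The arm moves only by the tool send_rows, never from a script. Its argument "deltas" is a list of rows, each an object of numbers: "dx", "dy", "dz": the shift along the world's x, y, z in mm; "rx", "ry", "rz": the turn, a rotation vector about the world's x, y, z in degrees. A call has 1 to 5 rows; each row is the pose to reach, as a shift and turn from the pose commanded when the call began; what a row does not reach only later rows make up. A row lasts 1/12 s, in which the tool goes at most 41.7 mm and 7.16 degrees, less where a joint would pass 70% of its speed; a pose out of reach is approached as far as the arm can. A call with a gripper value outside its range is refused whole. "jaw" is the finger opening in mm, from 0 to 85.4, set as the call begins (left out, the last holds). The fingers move at their own pace and stop on an object; "newtons" is the grip in N (left out, the last holds). Time passes only in rows, so rows that repeat a pose let the fingers close. It gives the time, the measured TCP pose, the force, the opening and the grip force at its end, in the units of the state.
- r.get_obs(): the state, without advancing time (a new reading comes with each control period).
- r.grab_frame(name): name is "scene" or "top" or "wrist"; returns a dict with "frame" (420x560x3 uint8, blue, green, red), "z_map" (420x560 float32, m along the optical axis (not along the pixel's ray), 0 where there is no reading), "vertical_fov" (degrees; the focal length in pixels is half the picture's height over the tangent of half this angle, whatever the lens; pixels are square), "cx", "cy" (the principal point, pixels), "xyz" and "orientation" of the camera in the world. Camera axes: x right, y down, z forward; pixel columns grow to the right and rows downward; lengths in m; the calibration is good to about 2 mm. A picture is of the moment at which its call begins.
- r.hand_in(): hands the job in; it is judged then, once.
The state is a dict: "clock": time; "joints": joint angles; "qvel": joint speeds; "tau": joint torques, N m; "tcp_pos": TCP position; "orientation": TCP orientation; "contact_force": force on the tool from outside, world axes, zero at the start; "moment": the same for the moment, N m; "grip_width": finger opening in m; "gripper_force": force on a finger pad.
Only numpy, scipy, OpenCV 4.12 (cv2) and the standard library are available. Lean on these libraries where they do the work, as an engineer would, in place of code of your own. Each camera call takes 0.05 s, during which the arm holds its last target. There are 200 camera calls.

## Task

Clamp the tile strip for scoring: with your fingertips, press down the grey pad in the middle of the black slide to free its brake, keep it pressed and push the slide along its track until its jaw has carried the strip flat against the aluminium stop bar and can go no further, then let go so that the brake holds it there. Do not drag the slide while the brake grips or force it, do not touch or pick up the strip itself, and leave the tool, pen, jar and tin round the board alone.

Things in the scene. Friction and masses are not known exactly. Their poses are not given: they have to be found in the camera images.
- board: Wooden scoring board fixed on the table, 340 x 160 mm, top 18 mm above the table. Origin: centre of its underside. x along it, the way the slide travels towards the stop bar (within 25 degrees of the robot's left); y across; z up. A flush aluminium T-track, 30 mm wide, runs along its middle (y = 0) beside a scale of ticks 10 mm apart.
- stop_face (a point): Middle of the stop bar's face towards the slide, at board x = 125 mm, y = 0; axes as the board's. The aluminium bar is screwed across the board: 14 mm thick in x, 150 mm long in y, 12 mm high over the board.
- pad_top (a point): Centre of the top of the grey ribbed pad in the middle of the black slide; sinks with it; axes as the board's. Unpressed 42 mm above the table. Pad 49 mm long (x), 37 mm wide (y), low cheeks at its sides in y. At each end in x a block of the slide, 46 mm wide, 14 mm thick, rises 15 mm above it; inner faces 26 mm from the pad's centre. Pushing the front one moves the slide.
- pad (a joint): How far the pad is pressed down, m: 0 up (brake on), 0.006 fully down; 2 mm or more counts as pressed. A spring holds it up with 5.6 N, 6.7 N fully down. Up, a clamp shoe under it grips the track by friction and the slide resists about 8 to 14 N; from 1 mm down it runs freely (about 1 N) and does not return by itself.
- slide (a joint): Position of the slide along the track, m, growing towards the stop bar (+x of the board); range 0 to 0.175, starts between 0 and 0.050. The jaw face lies at board x = -0.053 + this value. With the strip home and the jaw against it, it is about 0.153.
- jaw_face (a point): Centre of the rubber face of the slide's jaw, 62 mm wide (y) and 12 mm high, 52 mm ahead (+x) of the pad's centre, 22 mm above the table. It never stands more than 1 mm clear of the board, so the tile cannot go under it.
- tile_centre (a point): Centre of the loose glazed tile strip, half-way up, about 120 mm long (x of this point) by 25 mm wide (y) by 5 mm thick, ends cut ragged, 30 g. It lies on the board between the jaw and the stop bar, long side roughly along the bar, about 5 to 35 mm short of it. Against the bar its centre is about 12.5 mm from the bar's face (board x about 0.1125).
- scoring_tool: Brass-handled scoring tool, 157 mm long (its y), 14 mm wide, 12 mm high, lying on the table beside the board; leave it. Origin under its centre.
- felt_pen: White felt pen with a dark cap, 129 mm long (its y), 13 mm thick, lying on the table beside the board; leave it. Origin under its centre.
- grit_jar: Clear jar with bits of tile in it, 63 mm across, 76 mm high, standing on the table to the right of the board; leave it. Origin under its centre.
- hinged_tin: Gilt tin with a hinged lid, 115 x 73 x 34 mm, on the table to the left of the board; leave it. Origin under its centre.
Things that resemble listed ones, but are neither listed nor needed, are in the scene too. There is more than one size of the part that bears tile_centre; the job needs the largest.

How it is judged:
By the outcome, as a careful person would: the job done as asked, in the order asked, and still so for the second after the job is handed in, with the robot touching nothing.
It also fails if it takes over 38 s, if anything falls off the work surface, if the arm or the gripper's body presses on something with over 40 N, if the wrist force passes 120 N, or if a joint passes its speed limit or range.

## Working session

There is one attempt and no reset: what is moved stays moved. The work goes in short steps, Python scripts to look and compute and a tool call to move; the robot and the scene stay as the last step left them, time stands still between calls to the robot, and variables do not carry over. Pictures are saved under pics/ and viewed, at most 10 in all, crops included, and the job is handed in when it is done.

Besides the shell and the picture viewer there is one more tool, called after "Call:" by a JSON object that holds its "name" and its "arguments", one argument or row to a line. send_rows: Moves the arm, as the interface text tells. Its arguments: {"type":"object","properties":{"deltas":{"type":"array","items":{"type":"object","properties":{"dx":{"type":"number"},"dy":{"type":"number"},"dz":{"type":"number"},"rx":{"type":"number"},"ry":{"type":"number"},"rz":{"type":"number"}}}},"jaw":{"type":"number"},"newtons":{"type":"number"}},"required":["deltas"]}

```bash
mkdir -p pics; cat > h.py <<'E'
import numpy as np,cv2
from bench import r
from scipy.spatial.transform import Rotation as R
def grab(n,f=None):
    d=r.grab_frame(n)
    if f: cv2.imwrite('pics/'+f,d['frame']); np.savez('pics/'+f[:-4],**{k:d[k] for k in d})
    return d
def cloud(d):
    z=d['z_map'];h,w=z.shape;f=h/2/np.tan(np.radians(d['vertical_fov'])/2)
    v,u=np.mgrid[:h,:w];P=np.dstack([(u-d['cx'])/f*z,(v-d['cy'])/f*z,z])
    o=np.array(d['orientation']);M=R.from_rotvec(o).as_matrix() if o.size==3 else o
    return P@M.T+np.array(d['xyz'])
E
python3 - <<'E'
from h import *
o=r.get_obs();print({k:np.round(o[k],3) for k in o})
a=grab('top','top1.png');print(a['xyz'],a['orientation'],a['vertical_fov'])
grab('scene','sc1.png')
E
```

```text
{'clock': np.float64(0.0), 'joints': array([-1.393,  0.478,  0.022,  1.556, -0.012,  1.109, -0.083]), 'qvel': array([-0.001,  0.   ,  0.002,  0.   , -0.001,  0.001,  0.002]), 'tau': array([ 1.0000e-03, -5.9646e+01,  1.6080e+00, -2.8119e+01,  1.2000e-02,
        9.0000e-03,  0.0000e+00]), 'tcp_pos': array([0.19 , 0.647, 0.241]), 'orientation': array([-4.470e-01, -3.109e+00,  3.000e-03]), 'contact_force': array([-0.542, -0.275,  0.144]), 'moment': array([ 0.022,  0.06 , -0.052]), 'gripper_force': np.float64(0.0), 'grip_width': np.float64(0.085)}
[ 0.37841709 -0.067941    1.73387337] [-2.19211596  2.15585576 -0.12829139] 42.4807809089783
```

View pics/top1.png

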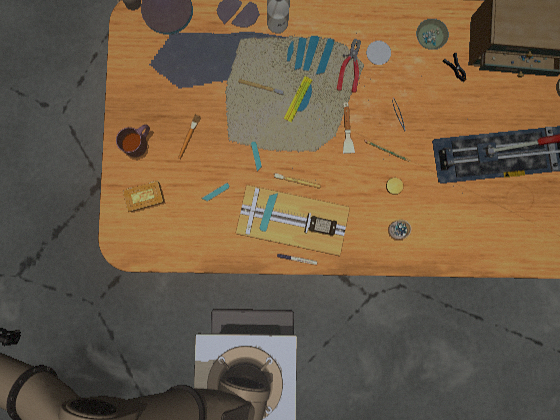

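View pics/sc1.png

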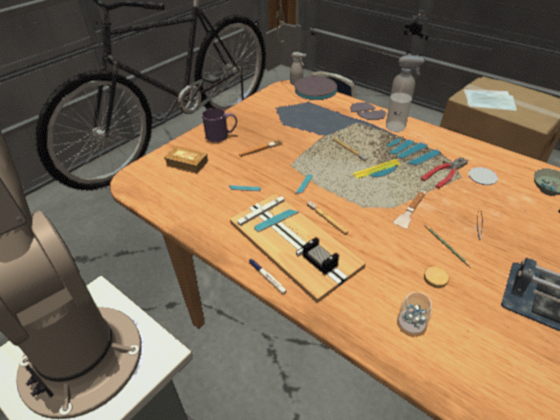

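The top view shows the board at about (293,220), the stop bar at (252,211), the strip at (268,212) and the slide at (322,225). The board's +x points left and slightly up in the image.

```bash
python3 - <<'E'
from h import *
d=dict(np.load('pics/top1.npz'));P=cloud(d)
for n,(u,v) in dict(table=(300,160),stop=(252,211),slide=(322,225),tile=(268,212)).items(): print(n,P[v,u].round(3))
Q=P[180:262,230:355].reshape(-1,3)
b=Q[(abs(Q[:,2]-.018)<.005)]
m=(abs(P[...,2]-.018)<.006).astype(np.uint8); m[:180]=0;m[262:]=0;m[:,:230]=0;m[:,355:]=0
# board rectangle: all points higher than 11 mm in region, largest component
m=((P[...,2]>.011)).astype(np.uint8); m[:175]=0;m[265:]=0;m[:,:225]=0;m[:,360:]=0
n,l,s,c=cv2.connectedComponentsWithStats(m);k=1+s[1:,4].argmax();
print(cv2.minAreaRect((P[l==k][:,:2]*1000).astype(np.float32)))
T=P[(l==k)&(P[...,2]>.047)];print(len(T),T.mean(0),T.min(0),T.max(0))
E
```

```text
table [ 0.711 -0.164 -0.006]
stop [ 0.537 -0.012  0.035]
slide [ 0.496 -0.233  0.043]
tile [ 0.536 -0.063  0.022]
((482.2667541503906, -135.38714599609375), (342.7631530761719, 227.86354064941406), 80.06155395507812)
181 [ 0.47926504 -0.21426337  0.26024808] [ 0.37841709 -0.27561049  0.04705784] [ 0.52285458 -0.067941    1.73387337]
```

Call:
{"name": "send_rows", "arguments": {
  "deltas": [
    {"dx": 28,"dy": -30},
    {"dx": 56,"dy": -60},
    {"dx": 84,"dy": -90},
    {"dx": 112,"dy": -119},
    {"dx": 140,"dy": -148}
  ],
  "jaw": 0,
  "newtons": 40
}}

```text
$.deltas[0]: bad value
```

Call:
{"name": "send_rows", "arguments": {
  "deltas": [
    {"dx": 20,"dy": -36},
    {"dx": 40,"dy": -72},
    {"dx": 60,"dy": -108},
    {"dx": 80,"dy": -144},
    {"dx": 100,"dy": -180}
  ]
}}

```text
$.deltas[0]: bad value
```

Call:
{"name": "send_rows", "arguments": {
  "deltas": [
    {"dx": 10,"dy": -40},
    {"dx": 20,"dy": -80},
    {"dx": 30,"dy": -120},
    {"dx": 40,"dy": -160},
    {"dx": 50,"dy": -200}
  ]
}}

```text
$.deltas[0]: bad value
```

Call:
{"name": "send_rows", "arguments": {
  "deltas": [
    {"dx": 0,"dy": -40},
    {"dx": 0,"dy": -80},
    {"dx": 0,"dy": -120},
    {"dx": 0,"dy": -160},
    {"dx": 0,"dy": -200}
  ]
}}

```text
$.deltas[0]: bad value
```

Call:
{"name": "send_rows", "arguments": {
  "deltas": [
    {"dx": 0,"dy": -40},
    {"dx": 0,"dy": -70},
    {"dx": 0,"dy": -80},
    {"dx": 0,"dy": -80},
    {"dx": 0,"dy": -80}
  ]
}}

```text
$.deltas[0]: bad value
```

```bash
python3 - <<'E'
from h import *
o=r.get_obs();print({k:np.round(o[k],3) for k in ('clock','tcp_pos','orientation','joints','contact_force')})
a=grab('wrist','w1.png');print(a['xyz'],a['orientation'],a['vertical_fov'])
E
```

```text
{'clock': np.float64(0.1), 'tcp_pos': array([0.19 , 0.647, 0.241]), 'orientation': array([-4.470e-01, -3.109e+00,  3.000e-03]), 'joints': array([-1.393,  0.478,  0.022,  1.556, -0.012,  1.109, -0.083]), 'contact_force': array([ 0.012, -0.443,  0.802])}
[0.12516614 0.66706034 0.37230379] [2.33296734 1.74459175 0.23789287] 67.02032936775583
```

View pics/w1.png

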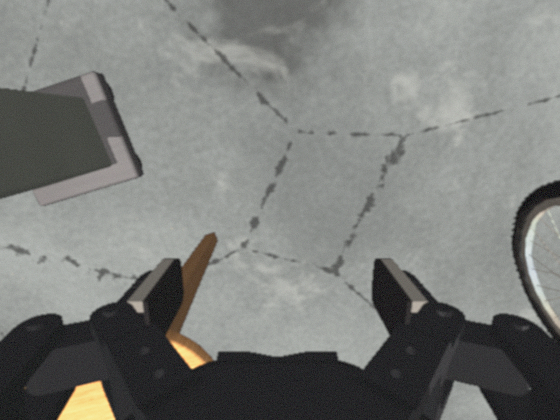

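The wrist view shows only the floor and fingers, because every move was refused. Rows apparently need all six fields.

Call:
{"name": "send_rows", "arguments": {
  "deltas": [
    {"dx": 28,"dy": -30,"dz": 0,"rx": 0,"ry": 0,"rz": 0},
    {"dx": 56,"dy": -60,"dz": 0,"rx": 0,"ry": 0,"rz": 0},
    {"dx": 84,"dy": -90,"dz": 0,"rx": 0,"ry": 0,"rz": 0},
    {"dx": 112,"dy": -119,"dz": 0,"rx": 0,"ry": 0,"rz": 0},
    {"dx": 140,"dy": -148,"dz": 0,"rx": 0,"ry": 0,"rz": 0}
  ],
  "jaw": 0,
  "newtons": 40
}}

```text
clock: 0.57
tcp_pos: [0.3313, 0.4979, 0.2421]
orientation: [-0.447, -3.11, 0.001]
contact_force: [1.2, 0.4, -1.1]
grip_width: 0.0253
gripper_force: 0.0
```

Call:
{"name": "send_rows", "arguments": {
  "deltas": [
    {"dx": 20,"dy": -36,"dz": 0,"rx": 0,"ry": 0,"rz": 0},
    {"dx": 40,"dy": -72,"dz": 0,"rx": 0,"ry": 0,"rz": 0},
    {"dx": 60,"dy": -108,"dz": 0,"rx": 0,"ry": 0,"rz": 0},
    {"dx": 80,"dy": -144,"dz": 0,"rx": 0,"ry": 0,"rz": 0},
    {"dx": 100,"dy": -180,"dz": 0,"rx": 0,"ry": 0,"rz": 0}
  ]
}}

```text
clock: 0.98
tcp_pos: [0.4308, 0.3176, 0.2422]
orientation: [-0.447, -3.109, 0.0]
contact_force: [0.3, 0.5, 0.8]
grip_width: -0.0002
gripper_force: 0.0
```

Call:
{"name": "send_rows", "arguments": {
  "deltas": [
    {"dx": 10,"dy": -40,"dz": 0,"rx": 0,"ry": 0,"rz": 0},
    {"dx": 20,"dy": -80,"dz": 0,"rx": 0,"ry": 0,"rz": 0},
    {"dx": 30,"dy": -120,"dz": 0,"rx": 0,"ry": 0,"rz": 0},
    {"dx": 40,"dy": -160,"dz": 0,"rx": 0,"ry": 0,"rz": 0},
    {"dx": 50,"dy": -200,"dz": 0,"rx": 0,"ry": 0,"rz": 0}
  ]
}}

```text
clock: 1.4
tcp_pos: [0.4802, 0.1176, 0.2423]
orientation: [-0.447, -3.11, -0.0]
contact_force: [-0.3, 0.3, -0.4]
grip_width: -0.0001
gripper_force: 0.0
```

Call:
{"name": "send_rows", "arguments": {
  "deltas": [
    {"dx": 0,"dy": -40,"dz": 0,"rx": 0,"ry": 0,"rz": 0},
    {"dx": 0,"dy": -80,"dz": 0,"rx": 0,"ry": 0,"rz": 0},
    {"dx": 0,"dy": -120,"dz": 0,"rx": 0,"ry": 0,"rz": 0},
    {"dx": 0,"dy": -160,"dz": 0,"rx": 0,"ry": 0,"rz": 0},
    {"dx": 0,"dy": -200,"dz": 0,"rx": 0,"ry": 0,"rz": 0}
  ]
}}

```text
clock: 1.82
tcp_pos: [0.4797, -0.0822, 0.2424]
orientation: [0.447, 3.109, 0.0]
contact_force: [1.6, -0.4, 0.1]
grip_width: -0.0002
gripper_force: 0.0
```

Call:
{"name": "send_rows", "arguments": {
  "deltas": [
    {"dx": 0,"dy": -40,"dz": 0,"rx": 0,"ry": 0,"rz": 0},
    {"dx": 0,"dy": -70,"dz": 0,"rx": 0,"ry": 0,"rz": 0},
    {"dx": 0,"dy": -80,"dz": 0,"rx": 0,"ry": 0,"rz": 0},
    {"dx": 0,"dy": -80,"dz": 0,"rx": 0,"ry": 0,"rz": 0}
  ]
}}

```text
clock: 2.15
tcp_pos: [0.4796, -0.1634, 0.2423]
orientation: [0.456, 3.108, -0.002]
contact_force: [0.2, 0.6, 0.6]
grip_width: -0.0002
gripper_force: 0.0
```

```bash
python3 - <<'E'
from h import *
o=r.get_obs();print({k:np.round(o[k],3) for k in ('clock','tcp_pos','orientation','joints','contact_force')})
a=grab('wrist','w2.png');print(a['xyz'],a['orientation'])
E
```

```text
{'clock': np.float64(2.15), 'tcp_pos': array([ 0.48 , -0.163,  0.242]), 'orientation': array([ 4.560e-01,  3.108e+00, -2.000e-03]), 'joints': array([-0.206,  0.207,  0.476,  1.977, -0.112,  0.983,  1.603]), 'contact_force': array([0.202, 0.563, 0.588])}
[ 0.41470513 -0.14319504  0.37320323] [2.33781023 1.73792016 0.23780112]
```

View pics/w2.png

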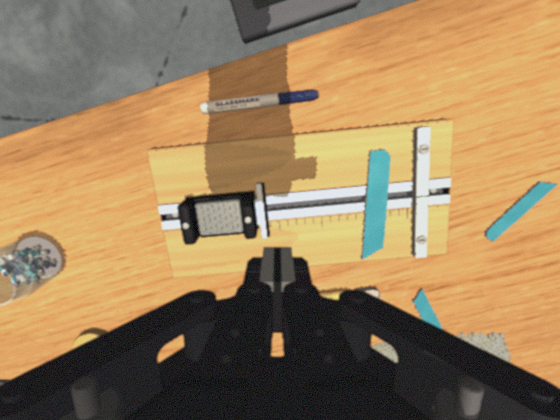

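The wrist view shows the grey pad at about (219,217), the slide's end blocks at (188,220) and (249,214), and the jaw at (262,210). The strip is at (375,203) and the stop bar at (422,192). The track's ends are near (163,216) and (450,191).

```bash
cat >> h.py <<'E'
def ray(d,u,v,z):
    f=210/np.tan(np.radians(float(d['vertical_fov']))/2)
    k=R.from_rotvec(d['orientation']).as_matrix()@np.array([(u-float(d['cx']))/f,(v-float(d['cy']))/f,1])
    return d['xyz']+k*(z-d['xyz'][2])/k[2]
E
python3 - <<'E'
from h import *
d=dict(np.load('pics/w2.npz'));P=cloud(d)
print('table',np.median(P[300:320,160:190,2]),'board',np.median(P[235:260,290:340,2]),'pad',np.median(P[205:230,205:235],axis=(0,1)))
c=[ray(d,*p,.018) for p in((150,151),(451,121),(446,254),(173,277))]
for a,b in((0,1),(1,2),(2,3),(3,0)):
    w=c[b]-c[a];print(np.linalg.norm(w).round(4),np.degrees(np.arctan2(w[1],w[0])).round(2))
print('board c',np.mean(c,0).round(4),'pad',ray(d,219,217,.042).round(4))
# high points: end blocks
H=P[170:260,170:275].reshape(-1,3);T=H[(H[:,2]>.051)&(H[:,2]<.064)]
print(len(T),cv2.minAreaRect((T[:,:2]*1000).astype(np.float32)))
m=(P[...,2]>.0245)&(P[...,2]<.037);m[:115]=0;m[265:]=0;m[:,:405]=0;m[:,440:]=0
print('bar',m.sum(),cv2.minAreaRect((P[m][:,:2]*1000).astype(np.float32)),np.median(P[m][:,2]))
im=cv2.resize(d['frame'][165:265,140:300],None,fx=5,fy=5,interpolation=cv2.INTER_CUBIC);cv2.imwrite('pics/c.png',im)
E
```

```text
table 0.2877370642084661 board 0.017329705632195214 pad [ 0.49442068 -0.23295548  0.04151457]
0.3299 78.82
0.1562 -10.55
0.3348 -101.46
0.1546 167.65
board c [ 0.5139 -0.1411  0.018 ] pad [ 0.4941 -0.2334  0.042 ]
1104 ((494.6211242675781, -234.16632080078125), (79.7708969116211, 45.369075775146484), 78.87276458740234)
bar 1819 ((538.54736328125, -12.899740219116211), (15.035750389099121, 149.723388671875), 78.906005859375) 0.029188425825265985
```

View pics/c.png

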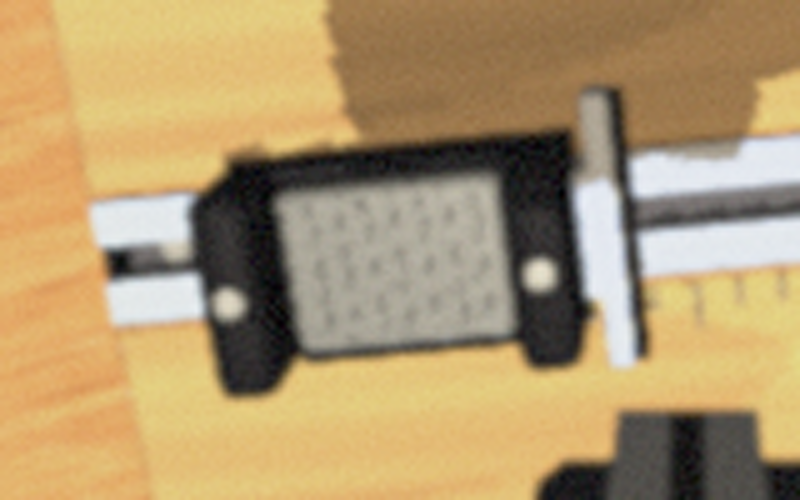

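Pad centre is at (0.4944, -0.2338) and the board's +x yaw is 78.9°. The block span (80×45 mm) and the bar position agree with the given sizes. The slide is at about 0.011, so it has about 142 mm to travel along (0.193, 0.981).

Call:
{"name": "send_rows", "arguments": {
  "deltas": [
    {"dx": 8,"dy": -33,"dz": 0,"rx": 0,"ry": 0,"rz": 3},
    {"dx": 15.5,"dy": -66.5,"dz": -10,"rx": 0,"ry": 0,"rz": 5.5},
    {"dx": 15.5,"dy": -66.5,"dz": -50,"rx": 0,"ry": 0,"rz": 5.5},
    {"dx": 15.5,"dy": -66.5,"dz": -90,"rx": 0,"ry": 0,"rz": 5.5},
    {"dx": 15.5,"dy": -66.5,"dz": -130,"rx": 0,"ry": 0,"rz": 5.5}
  ]
}}

```text
clock: 2.62
tcp_pos: [0.497, -0.2246, 0.111]
orientation: [0.294, 3.126, 0.002]
contact_force: [0.1, 0.2, -0.2]
grip_width: -0.0001
gripper_force: 0.0
```

Call:
{"name": "send_rows", "arguments": {
  "deltas": [
    {"dx": 0,"dy": 0,"dz": -20,"rx": 0,"ry": 0,"rz": 0},
    {"dx": 0,"dy": 0,"dz": -30,"rx": 0,"ry": 0,"rz": 0},
    {"dx": 0,"dy": 0,"dz": -30,"rx": 0,"ry": 0,"rz": 0},
    {"dx": 0,"dy": 0,"dz": -30,"rx": 0,"ry": 0,"rz": 0},
    {"dx": 0,"dy": 0,"dz": -30,"rx": 0,"ry": 0,"rz": 0}
  ]
}}

```text
clock: 3.03
tcp_pos: [0.4973, -0.2266, 0.0839]
orientation: [0.296, 3.125, -0.0]
contact_force: [0.7, -0.3, 0.4]
grip_width: 0.0
gripper_force: 0.0
```

```bash
python3 - <<'E'
from h import *
o=r.get_obs();print({k:np.round(o[k],4) for k in ('clock','tcp_pos','orientation','contact_force')})
M=R.from_rotvec(o['orientation']).as_matrix();print(M[:,1],np.degrees(np.arctan2(M[1,1],M[0,1])))
a=grab('wrist','w3.png')
E
```

```text
{'clock': np.float64(3.0333), 'tcp_pos': array([ 0.4973, -0.2266,  0.0839]), 'orientation': array([ 2.9590e-01,  3.1247e+00, -2.0000e-04]), 'contact_force': array([ 0.7365, -0.3296,  0.4446])}
[1.87716002e-01 9.82223334e-01 1.58124047e-04] 79.18047726150405
```

View pics/w3.png

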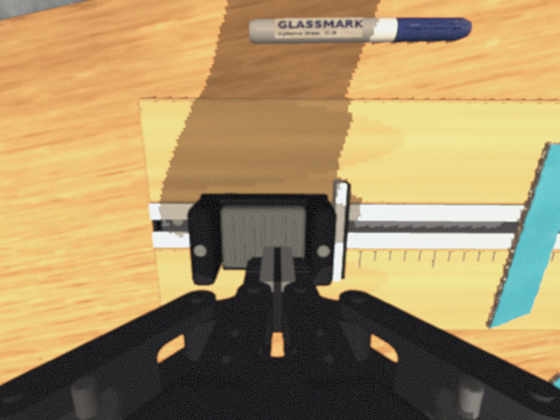

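The closer wrist view shows the finger tip over the pad. The tip is at (278,255), the pad spans columns 221–305, and the front block starts at column 308. The tool is aligned with the board, so I'll correct a few mm and lower it.

Call:
{"name": "send_rows", "arguments": {
  "deltas": [
    {"dx": -2,"dy": -3.5,"dz": 0,"rx": 0,"ry": 0,"rz": 0},
    {"dx": -2,"dy": -3.5,"dz": -10,"rx": 0,"ry": 0,"rz": 0},
    {"dx": -2,"dy": -3.5,"dz": -20,"rx": 0,"ry": 0,"rz": 0},
    {"dx": -2,"dy": -3.5,"dz": -26,"rx": 0,"ry": 0,"rz": 0},
    {"dx": -2,"dy": -3.5,"dz": -26,"rx": 0,"ry": 0,"rz": 0}
  ]
}}

```text
clock: 3.5
tcp_pos: [0.4926, -0.2298, 0.0545]
orientation: [-0.298, -3.124, -0.001]
contact_force: [0.0, -1.4, -0.8]
grip_width: 0.0001
gripper_force: 0.0
```

Call:
{"name": "send_rows", "arguments": {
  "deltas": [
    {"dx": 0,"dy": 0,"dz": -2,"rx": 0,"ry": 0,"rz": 0},
    {"dx": 0,"dy": 0,"dz": -4,"rx": 0,"ry": 0,"rz": 0},
    {"dx": 0,"dy": 0,"dz": -6,"rx": 0,"ry": 0,"rz": 0},
    {"dx": 0,"dy": 0,"dz": -6,"rx": 0,"ry": 0,"rz": 0},
    {"dx": 0,"dy": 0,"dz": -6,"rx": 0,"ry": 0,"rz": 0}
  ]
}}

```text
clock: 3.92
tcp_pos: [0.4938, -0.2305, 0.0504]
orientation: [-0.298, -3.127, -0.0]
contact_force: [-0.1, 0.8, 1.6]
grip_width: 0.0004
gripper_force: 1.1
```

Call:
{"name": "send_rows", "arguments": {
  "deltas": [
    {"dx": 0,"dy": 0,"dz": -1,"rx": 0,"ry": 0,"rz": 0},
    {"dx": 0,"dy": 0,"dz": -1,"rx": 0,"ry": 0,"rz": 0},
    {"dx": 0,"dy": 0,"dz": -1,"rx": 0,"ry": 0,"rz": 0}
  ]
}}

```text
clock: 4.17
tcp_pos: [0.4938, -0.2304, 0.0495]
orientation: [0.298, 3.127, -0.0]
contact_force: [-1.4, 1.0, 3.1]
grip_width: -0.0002
gripper_force: 1.5
```

Call:
{"name": "send_rows", "arguments": {
  "deltas": [
    {"dx": 0,"dy": 0,"dz": -1,"rx": 0,"ry": 0,"rz": 0},
    {"dx": 0,"dy": 0,"dz": -1,"rx": 0,"ry": 0,"rz": 0},
    {"dx": 0,"dy": 0,"dz": -1,"rx": 0,"ry": 0,"rz": 0}
  ]
}}

```text
clock: 4.42
tcp_pos: [0.4938, -0.2305, 0.0484]
orientation: [0.298, 3.127, -0.0]
contact_force: [-1.9, 0.2, 3.5]
grip_width: 0.0001
gripper_force: 2.0
```

Call:
{"name": "send_rows", "arguments": {
  "deltas": [
    {"dx": 0,"dy": 0,"dz": -1,"rx": 0,"ry": 0,"rz": 0},
    {"dx": 0,"dy": 0,"dz": -1,"rx": 0,"ry": 0,"rz": 0},
    {"dx": 0,"dy": 0,"dz": -1,"rx": 0,"ry": 0,"rz": 0}
  ]
}}

```text
clock: 4.67
tcp_pos: [0.4938, -0.2304, 0.0473]
orientation: [0.298, 3.127, -0.0]
contact_force: [-2.0, -0.5, 5.6]
grip_width: 0.0003
gripper_force: 2.4
```

Call:
{"name": "send_rows", "arguments": {
  "deltas": [
    {"dx": 0,"dy": 0,"dz": -1,"rx": 0,"ry": 0,"rz": 0},
    {"dx": 0,"dy": 0,"dz": -1,"rx": 0,"ry": 0,"rz": 0},
    {"dx": 0,"dy": 0,"dz": -1,"rx": 0,"ry": 0,"rz": 0}
  ]
}}

```text
clock: 4.92
tcp_pos: [0.4938, -0.2305, 0.047]
orientation: [0.298, 3.127, 0.001]
contact_force: [-3.6, 1.1, 12.4]
grip_width: 0.0005
gripper_force: 6.2
```

```bash
python3 - <<'E'
from h import *
o=r.get_obs();print({k:np.round(o[k],4) for k in ('clock','tcp_pos','contact_force','moment','qvel')})
a=grab('wrist','w4.png');P=cloud(a)
im=cv2.resize(a['frame'][150:330,150:430],None,fx=2.8,fy=2.8,interpolation=cv2.INTER_CUBIC);cv2.imwrite('pics/c4.png',im)
E
```

```text
{'clock': np.float64(4.9167), 'tcp_pos': array([ 0.4938, -0.2305,  0.047 ]), 'contact_force': array([-3.5655,  1.108 , 12.4305]), 'moment': array([ 0.2482,  0.8556, -0.0659]), 'qvel': array([-0.0014,  0.0002, -0.0002,  0.0019,  0.0011, -0.0005,  0.0017])}
```

View pics/c4.png

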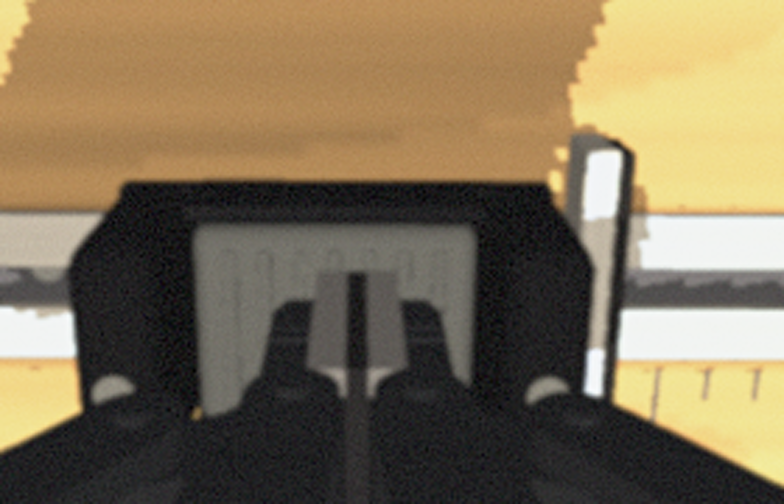

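The crop shows the tip centred on the pad, which has sunk, with clear space to the front block. The force rises at z = 0.047, so the pad is fully down. I'll ease off about 0.8 mm and push along the track.

Call:
{"name": "send_rows", "arguments": {
  "deltas": [
    {"dx": 0,"dy": 0,"dz": 0.8,"rx": 0,"ry": 0,"rz": 0},
    {"dx": 0.4,"dy": 2,"dz": 0.8,"rx": 0,"ry": 0,"rz": 0},
    {"dx": 1,"dy": 5,"dz": 0.8,"rx": 0,"ry": 0,"rz": 0},
    {"dx": 2,"dy": 10,"dz": 0.8,"rx": 0,"ry": 0,"rz": 0},
    {"dx": 3,"dy": 15,"dz": 0.8,"rx": 0,"ry": 0,"rz": 0}
  ]
}}

```text
clock: 5.38
tcp_pos: [0.4968, -0.2153, 0.0471]
orientation: [0.299, 3.127, -0.0]
contact_force: [-2.8, -1.0, 4.7]
grip_width: -0.0001
gripper_force: 2.5
```

```bash
cat > chk.py <<'E'
from h import *
o=r.get_obs();print({k:np.round(o[k],4) for k in ('clock','tcp_pos','contact_force')})
a=r.grab_frame('wrist');P=cloud(a);Q=P[100:400].reshape(-1,3)
b=np.array([.193,.981]);n=np.array([-.981,.193])
S=(Q[:,:2]-[.4944,-.2338])@b;W=(Q[:,:2]-[.4944,-.2338])@n  # along from initial pad centre, W>0 camera side
# block tops on camera side, clear of fingers
k=(Q[:,2]>.0535)&(Q[:,2]<.0605)&(W>13)&(W<25);print('block tops W>13: n',k.sum(), 'span',np.percentile(S[k],[1,99]).round(4) if k.sum() else '')
k=(Q[:,2]>.024)&(Q[:,2]<.032)&(W>.025)&(W<.032);print('jaw band S',k.sum(),np.percentile(S[k],[2,50,98]).round(4) if k.sum() else '')
t=(P[...,2]>.0205)&(P[...,2]<.027)&(a['frame'][...,0]>a['frame'][...,2].astype(int)+50)
if t.sum()>200:
    T=P[t][:,:2]-[.4944,-.2338];T=T[abs(T@n)<.09];print('tile',cv2.minAreaRect((np.c_[T@b,T@n]*1000).astype(np.float32)))
E
sed -i 's/(W>13)&(W<25)/(W>.013)\&(W<.025)/' chk.py; python3 chk.py
```

```text
{'clock': np.float64(5.3833), 'tcp_pos': array([ 0.4968, -0.2153,  0.0471]), 'contact_force': array([-2.7556, -0.9573,  4.6548])}
block tops W>13: n 1324 span [-0.0234  0.0538]
jaw band S 254 [0.0579 0.0616 0.0668]
tile ((174.01629638671875, -31.596656799316406), (83.19815063476562, 24.72035026550293), 85.40573120117188)
```

The slide has moved 15 mm along with the finger. I'll continue.

Call:
{"name": "send_rows", "arguments": {
  "deltas": [
    {"dx": 1.2,"dy": 6,"dz": 0,"rx": 0,"ry": 0,"rz": 0},
    {"dx": 2.5,"dy": 13,"dz": 0,"rx": 0,"ry": 0,"rz": 0},
    {"dx": 4,"dy": 20,"dz": 0,"rx": 0,"ry": 0,"rz": 0},
    {"dx": 5.3,"dy": 27,"dz": 0,"rx": 0,"ry": 0,"rz": 0},
    {"dx": 6.7,"dy": 34,"dz": 0,"rx": 0,"ry": 0,"rz": 0}
  ]
}}

```text
clock: 5.85
tcp_pos: [0.5036, -0.1804, 0.0471]
orientation: [-0.297, -3.127, -0.0]
contact_force: [-1.3, -1.7, 6.0]
grip_width: 0.0002
gripper_force: 2.8
```

Call:
{"name": "send_rows", "arguments": {
  "deltas": [
    {"dx": 1.4,"dy": 7,"dz": 0,"rx": 0,"ry": 0,"rz": 0},
    {"dx": 2.8,"dy": 14,"dz": 0,"rx": 0,"ry": 0,"rz": 0},
    {"dx": 4.1,"dy": 21,"dz": 0,"rx": 0,"ry": 0,"rz": 0},
    {"dx": 5.3,"dy": 27,"dz": 0,"rx": 0,"ry": 0,"rz": 0},
    {"dx": 6.1,"dy": 31,"dz": 0,"rx": 0,"ry": 0,"rz": 0}
  ]
}}

```text
clock: 6.27
tcp_pos: [0.5098, -0.1488, 0.0471]
orientation: [-0.295, -3.127, -0.001]
contact_force: [-0.6, -1.0, 6.8]
grip_width: -0.0002
gripper_force: 2.9
```

```bash
python3 chk.py
```

```text
{'clock': np.float64(6.2667), 'tcp_pos': array([ 0.5098, -0.1488,  0.0471]), 'contact_force': array([-0.608 , -0.9524,  6.7933])}
block tops W>13: n 1341 span [0.0441 0.1215]
jaw band S 542 [0.1257 0.2182 0.2242]
tile ((178.08258056640625, 4.018985748291016), (99.53933715820312, 25.090896606445312), 84.92484283447266)
```

Call:
{"name": "send_rows", "arguments": {
  "deltas": [
    {"dx": 0.8,"dy": 4,"dz": 0,"rx": 0,"ry": 0,"rz": 0},
    {"dx": 1.6,"dy": 8,"dz": 0,"rx": 0,"ry": 0,"rz": 0},
    {"dx": 2.4,"dy": 12,"dz": 0,"rx": 0,"ry": 0,"rz": 0},
    {"dx": 3.1,"dy": 16,"dz": 0,"rx": 0,"ry": 0,"rz": 0},
    {"dx": 3.9,"dy": 20,"dz": 0,"rx": 0,"ry": 0,"rz": 0}
  ]
}}

```text
clock: 6.73
tcp_pos: [0.5136, -0.1293, 0.0471]
orientation: [-0.297, -3.127, -0.001]
contact_force: [-1.3, -1.9, 4.6]
grip_width: -0.0001
gripper_force: 2.8
```

Call:
{"name": "send_rows", "arguments": {
  "deltas": [
    {"dx": 0.6,"dy": 3,"dz": 0,"rx": 0,"ry": 0,"rz": 0},
    {"dx": 1.2,"dy": 6,"dz": 0,"rx": 0,"ry": 0,"rz": 0},
    {"dx": 1.8,"dy": 9,"dz": 0,"rx": 0,"ry": 0,"rz": 0},
    {"dx": 2.4,"dy": 12,"dz": 0,"rx": 0,"ry": 0,"rz": 0},
    {"dx": 3,"dy": 15,"dz": 0,"rx": 0,"ry": 0,"rz": 0}
  ]
}}

```text
clock: 7.15
tcp_pos: [0.5166, -0.1144, 0.0471]
orientation: [-0.296, -3.127, -0.001]
contact_force: [-2.6, -1.5, 6.6]
grip_width: -0.0002
gripper_force: 2.8
```

```bash
python3 chk.py
```

```text
{'clock': np.float64(7.15), 'tcp_pos': array([ 0.5166, -0.1144,  0.0471]), 'contact_force': array([-2.6306, -1.5205,  6.5641])}
block tops W>13: n 1345 span [0.0793 0.1566]
jaw band S 729 [0.1608 0.2197 0.2318]
tile ((183.63473510742188, -4.211696624755859), (23.35087776184082, 118.43537902832031), 0.5117508769035339)
```

Call:
{"name": "send_rows", "arguments": {
  "deltas": [
    {"dx": 0.6,"dy": 3,"dz": 0,"rx": 0,"ry": 0,"rz": 0},
    {"dx": 1.2,"dy": 6,"dz": 0,"rx": 0,"ry": 0,"rz": 0},
    {"dx": 1.8,"dy": 9,"dz": 0,"rx": 0,"ry": 0,"rz": 0},
    {"dx": 2.4,"dy": 12,"dz": 0,"rx": 0,"ry": 0,"rz": 0},
    {"dx": 3,"dy": 15,"dz": 0,"rx": 0,"ry": 0,"rz": 0}
  ]
}}

```text
clock: 7.62
tcp_pos: [0.5195, -0.0994, 0.0471]
orientation: [-0.297, -3.127, -0.001]
contact_force: [-2.0, -1.7, 5.9]
grip_width: 0.0001
gripper_force: 2.9
```

Call:
{"name": "send_rows", "arguments": {
  "deltas": [
    {"dx": 0.4,"dy": 2,"dz": 0,"rx": 0,"ry": 0,"rz": 0},
    {"dx": 0.8,"dy": 4,"dz": 0,"rx": 0,"ry": 0,"rz": 0},
    {"dx": 1.2,"dy": 6,"dz": 0,"rx": 0,"ry": 0,"rz": 0},
    {"dx": 1.4,"dy": 7,"dz": 0,"rx": 0,"ry": 0,"rz": 0},
    {"dx": 1.6,"dy": 8,"dz": 0,"rx": 0,"ry": 0,"rz": 0}
  ]
}}

```text
clock: 8.03
tcp_pos: [0.5211, -0.0913, 0.0471]
orientation: [-0.296, -3.127, -0.001]
contact_force: [-2.3, -2.2, 5.7]
grip_width: -0.0002
gripper_force: 2.9
```

```bash
python3 chk.py
```

```text
{'clock': np.float64(8.0333), 'tcp_pos': array([ 0.5211, -0.0913,  0.0471]), 'contact_force': array([-2.2669, -2.2218,  5.6926])}
block tops W>13: n 1333 span [0.1028 0.1802]
jaw band S 717 [0.1843 0.2198 0.2319]
tile ((207.0773162841797, -4.389476776123047), (23.26653289794922, 119.72087860107422), 2.049938917160034)
```

Call:
{"name": "send_rows", "arguments": {
  "deltas": [
    {"dx": 0.2,"dy": 1,"dz": 0,"rx": 0,"ry": 0,"rz": 0},
    {"dx": 0.4,"dy": 2,"dz": 0,"rx": 0,"ry": 0,"rz": 0},
    {"dx": 0.6,"dy": 3,"dz": 0,"rx": 0,"ry": 0,"rz": 0},
    {"dx": 0.6,"dy": 3,"dz": 0,"rx": 0,"ry": 0,"rz": 0}
  ]
}}

```text
clock: 8.42
tcp_pos: [0.522, -0.089, 0.0472]
orientation: [0.297, 3.127, -0.0]
contact_force: [-0.0, -3.2, 4.4]
grip_width: 0.0
gripper_force: 2.5
```

```bash
python3 chk.py
```

```text
{'clock': np.float64(8.4167), 'tcp_pos': array([ 0.522 , -0.089 ,  0.0472]), 'contact_force': array([-0.0141, -3.2136,  4.4214])}
block tops W>13: n 1321 span [0.1032 0.1804]
jaw band S 701 [0.1846 0.2202 0.232 ]
tile ((207.53793334960938, -3.707927703857422), (23.57559585571289, 118.58316040039062), 1.4104986190795898)
```

The slide has stalled at home while the finger slips on the pad. I'll continue to the front block for a definite push.

Call:
{"name": "send_rows", "arguments": {
  "deltas": [
    {"dx": 0.3,"dy": 1.5,"dz": 0,"rx": 0,"ry": 0,"rz": 0},
    {"dx": 0.6,"dy": 3,"dz": 0,"rx": 0,"ry": 0,"rz": 0},
    {"dx": 0.8,"dy": 4,"dz": 0,"rx": 0,"ry": 0,"rz": 0},
    {"dx": 0.8,"dy": 4,"dz": 0,"rx": 0,"ry": 0,"rz": 0}
  ]
}}

```text
clock: 8.8
tcp_pos: [0.5228, -0.085, 0.0472]
orientation: [0.297, 3.127, 0.0]
contact_force: [-0.2, -2.2, 5.6]
grip_width: -0.0001
gripper_force: 2.5
```

Call:
{"name": "send_rows", "arguments": {
  "deltas": [
    {"dx": 0.2,"dy": 1,"dz": 0,"rx": 0,"ry": 0,"rz": 0},
    {"dx": 0.2,"dy": 1,"dz": 0,"rx": 0,"ry": 0,"rz": 0},
    {"dx": 0.2,"dy": 1,"dz": 0,"rx": 0,"ry": 0,"rz": 0}
  ]
}}

```text
clock: 9.05
tcp_pos: [0.5229, -0.0842, 0.0472]
orientation: [0.298, 3.127, 0.0]
contact_force: [-0.3, -2.2, 4.7]
grip_width: -0.0003
gripper_force: 2.5
```

```bash
python3 chk.py
```

```text
{'clock': np.float64(9.05), 'tcp_pos': array([ 0.5229, -0.0842,  0.0472]), 'contact_force': array([-0.2739, -2.2113,  4.6651])}
block tops W>13: n 1331 span [0.1032 0.1806]
jaw band S 696 [0.1846 0.2202 0.2321]
tile ((207.51454162597656, -3.4514389038085938), (23.91326904296875, 117.5943374633789), 1.5088738203048706)
```

Call:
{"name": "send_rows", "arguments": {
  "deltas": [
    {"dx": 0.2,"dy": 1,"dz": 0,"rx": 0,"ry": 0,"rz": 0},
    {"dx": 0.3,"dy": 1.5,"dz": 0,"rx": 0,"ry": 0,"rz": 0},
    {"dx": 0.3,"dy": 1.5,"dz": 0,"rx": 0,"ry": 0,"rz": 0}
  ]
}}

```text
clock: 9.35
tcp_pos: [0.523, -0.0829, 0.0471]
orientation: [0.298, 3.127, -0.0]
contact_force: [-0.8, -3.0, 5.4]
grip_width: -0.0001
gripper_force: 2.8
```

Call:
{"name": "send_rows", "arguments": {
  "deltas": [
    {"dx": 0.2,"dy": 1,"dz": 0,"rx": 0,"ry": 0,"rz": 0},
    {"dx": 0.2,"dy": 1,"dz": 0,"rx": 0,"ry": 0,"rz": 0},
    {"dx": 0.2,"dy": 1,"dz": 0,"rx": 0,"ry": 0,"rz": 0}
  ]
}}

```text
clock: 9.6
tcp_pos: [0.5231, -0.0827, 0.0471]
orientation: [0.299, 3.127, -0.001]
contact_force: [0.2, -5.2, 5.2]
grip_width: -0.0002
gripper_force: 4.0
```

The finger is now against the front block. One more small push to seat it.

Call:
{"name": "send_rows", "arguments": {
  "deltas": [
    {"dx": 0.2,"dy": 1,"dz": 0,"rx": 0,"ry": 0,"rz": 0},
    {"dx": 0.2,"dy": 1,"dz": 0,"rx": 0,"ry": 0,"rz": 0},
    {"dx": 0.2,"dy": 1,"dz": 0,"rx": 0,"ry": 0,"rz": 0}
  ]
}}

```text
clock: 9.85
tcp_pos: [0.5231, -0.0826, 0.0472]
orientation: [0.3, 3.127, -0.003]
contact_force: [-0.6, -7.9, 5.3]
grip_width: 0.0001
gripper_force: 5.1
```

```bash
python3 chk.py
```

```text
{'clock': np.float64(9.85), 'tcp_pos': array([ 0.5231, -0.0826,  0.0472]), 'contact_force': array([-0.6367, -7.892 ,  5.2627])}
block tops W>13: n 1338 span [0.1035 0.1807]
jaw band S 689 [0.1848 0.2204 0.232 ]
tile ((207.67208862304688, -2.856548309326172), (24.126771926879883, 116.76731872558594), 1.2933375835418701)
```

Stalled at about 8 N. I'll lift with the push held so the brake grips, then back off and lift clear.

Call:
{"name": "send_rows", "arguments": {
  "deltas": [
    {"dx": 0,"dy": 0,"dz": 3,"rx": 0,"ry": 0,"rz": 0},
    {"dx": 0,"dy": 0,"dz": 6,"rx": 0,"ry": 0,"rz": 0},
    {"dx": 0,"dy": 0,"dz": 9,"rx": 0,"ry": 0,"rz": 0},
    {"dx": 0,"dy": 0,"dz": 9,"rx": 0,"ry": 0,"rz": 0},
    {"dx": 0,"dy": 0,"dz": 9,"rx": 0,"ry": 0,"rz": 0}
  ]
}}

```text
clock: 10.32
tcp_pos: [0.5218, -0.082, 0.0554]
orientation: [-0.299, -3.125, 0.002]
contact_force: [-1.7, -6.7, 1.1]
grip_width: 0.0002
gripper_force: 3.5
```

Call:
{"name": "send_rows", "arguments": {
  "deltas": [
    {"dx": -1,"dy": -5,"dz": 0,"rx": 0,"ry": 0,"rz": 0},
    {"dx": -2,"dy": -10,"dz": 0,"rx": 0,"ry": 0,"rz": 0},
    {"dx": -2,"dy": -11,"dz": 0,"rx": 0,"ry": 0,"rz": 0},
    {"dx": -2,"dy": -11,"dz": 10,"rx": 0,"ry": 0,"rz": 0},
    {"dx": -2,"dy": -11,"dz": 40,"rx": 0,"ry": 0,"rz": 0}
  ]
}}

```text
clock: 10.73
tcp_pos: [0.5188, -0.0909, 0.0939]
orientation: [-0.296, -3.12, 0.0]
contact_force: [1.3, 0.5, -0.3]
grip_width: 0.0003
gripper_force: 0.0
```

Call:
{"name": "send_rows", "arguments": {
  "deltas": [
    {"dx": 0,"dy": 0,"dz": 40,"rx": 0,"ry": 0,"rz": 0},
    {"dx": 0,"dy": 0,"dz": 80,"rx": 0,"ry": 0,"rz": 0},
    {"dx": 0,"dy": 0,"dz": 110,"rx": 0,"ry": 0,"rz": 0},
    {"dx": 0,"dy": 0,"dz": 110,"rx": 0,"ry": 0,"rz": 0},
    {"dx": 0,"dy": 0,"dz": 110,"rx": 0,"ry": 0,"rz": 0}
  ]
}}

```text
clock: 11.15
tcp_pos: [0.5227, -0.0914, 0.2086]
orientation: [0.296, 3.123, 0.002]
contact_force: [-0.2, -0.3, -1.4]
grip_width: 0.0001
gripper_force: 0.0
```

```bash
python3 chk.py; python3 - <<'E'
from h import *
a=grab('wrist','w6.png');P=cloud(a)
c=P[...,:2]-(np.array([.4944,-.2338])+.142*np.array([.193,.981]))
print('pad z',np.median(P[...,2][(np.hypot(c[...,0],c[...,1])<.012)&(P[...,2]<.1)]))
E
```

```text
{'clock': np.float64(11.15), 'tcp_pos': array([ 0.5227, -0.0914,  0.2086]), 'contact_force': array([-0.223 , -0.3219, -1.3735])}
block tops W>13: n 271 span [0.1026 0.1805]
jaw band S 159 [0.1847 0.2211 0.2318]
tile ((207.0072784423828, -8.489692687988281), (126.80401611328125, 23.975940704345703), 89.9996337890625)
pad z 0.041501239183049266
```

View pics/w6.png

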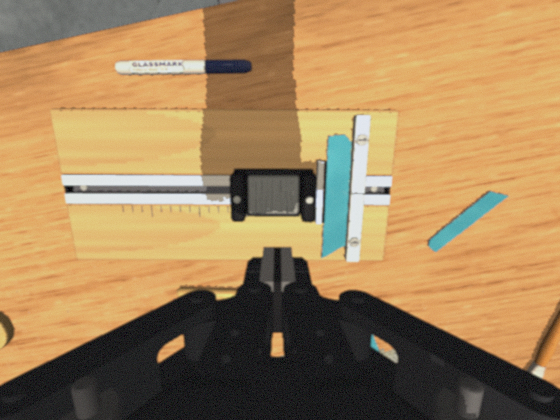

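The final view shows the slide at (273,193) and the jaw at (321,191). The strip at (337,195) lies parallel and flush between the jaw and the bar at (357,190). The pad is back up at z = 41.5 mm and nothing else has moved.

```bash
python3 -c "
from bench import r
print(r.hand_in())"
```

```text
the job is handed in; nothing more can be done
None
```

The strip is clamped flat against the stop bar, with the slide stalled there under about 8 N, the pad back up and the brake holding; the job was handed in at about 11 s.

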